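# Refit the sandwich press plate and ease the sprung lid shut

### The arm

A 7-joint arm with a two-finger parallel gripper is mounted at the origin on a cart in front of the work surface, level with it; the furniture and walls round the work are solid. World frame = base frame: x ahead of the robot, y to its left, z up, the work surface at z = 0. Lengths are in mm, angles in rad, forces in N, time in s.
With the tool pointing down it reaches from about 400 to 875 mm from the base axis. Payload 4.4 kg.
Tool frame: the origin (TCP) lies midway between the tips of the shut fingers; the grasp point (between the pads) lies 19 mm behind it (ctrl.pinch_z is the distance from the TCP to the grasp point, in mm); z points along the fingers, y is the line along which they close (so a half turn about z gives the same grasp; the last joint's range is limited). The gripper opens to 85 mm and grips with 20 to 120 N. Pads are 22 mm wide; open, the fingers measure 114 mm over their backs; the gripper's body (76 mm by 85 mm) begins 54 mm behind the grasp point. The pads swing forward as they close: fully open they stand 13 mm farther back than shut.
Start: joints at [-1.178, 0.628, 0.038, 1.517, -0.027, 0.996, -0.02], TCP at [287.847, 582.805, 231.313] pointing down, gripper open.
Joint ranges: [-3.06, 3.06], [-0.37, 2.12], [-1.25, 1.32], [0.18, 2.47], [-1.1, 4.24], [0.23, 1.98], [-2.94, 2.94]. Speed limits (rad/s): [2.57, 2.57, 3.14, 3.14, 3.14, 3.14, 3.14].

### API

Orientations are given as [roll, pitch, yaw] about the fixed x, y, z axes, in that order (R = Rz(yaw) Ry(pitch) Rx(roll)).
In Python, from cell import read_state, cams, order, ctrl gives the robot as it stands.
- The arm moves only by the tool move_arm, never from a script. Its argument "targets" is text: rows parted by semicolons, each of 7 numbers parted by spaces: the gripper's target within -1 to 1 (fully open at 1, half-way at 0, shut at -1), then the shift along the tool's x, y, z in cm, then the turn, a rotation vector about the tool's x, y, z in degrees. A call has 1 to 5 rows; each row shifts and turns the commanded pose from where the row before left it, along the tool's axes as they then stand; what a row does not reach is not made up. A row lasts 1/12 s, in which the tool goes at most 41.7 mm and 7.16 degrees, less where a joint would pass 70% of its speed; a pose out of reach is approached as far as the arm can. A call with a gripper value outside its range is refused whole. The fingers move at their own pace and stop on an object; the grip force is fixed at half the most. Time passes only in rows, so rows that do not move let the fingers close. It gives the time, the measured TCP pose, the force, the opening and the grip force at its end, in the units of the state.
- read_state(): the state, without advancing time (a new reading comes with each control period).
- cams.get_image(name): name is "scene" or "top" or "wrist"; returns a dict with "color" (480x640x3 uint8, red, green, blue), "fovy" (degrees; the focal length in pixels is half the picture's height over the tangent of half this angle, whatever the lens; pixels are square), "cx", "cy" (the principal point, pixels), "k1" (the pictures are not rectified: a ray, as slopes to the right and down, at radius r is drawn at 1 + k1 r^2 times it, then the intrinsics apply), "rvec" (rotation vector, rad) and "tvec" (3), from world to camera coordinates, as OpenCV has them. Camera axes: x right, y down, z forward; pixel columns grow to the right and rows downward; lengths in mm; the calibration is good to about 2 mm. A picture is of the moment at which its call begins. There is no depth.
- order.finish_job(): hands the job in; it is judged then, once.
The state is a dict: "clock": time; "qpos": joint angles; "qd": joint speeds; "tau": joint torques, N m; "eef_pos": TCP position; "tool_rot": TCP orientation; "force": force on the tool from outside, world axes, zero at the start; "torque": the same for the moment, N m; "width": finger opening in mm; "gripper_force": force on a finger pad.
Only numpy, scipy, OpenCV 4.12 (cv2) and the standard library are available. Lean on these libraries where they do the work, as an engineer would, in place of code of your own. Each camera call takes 0.05 s, during which the arm holds its last target. There are 200 camera calls.

### The job

The toasting plate of the sandwich press has been washed and lies on the worktop left of the sink. Lower it gently, without dropping it, into the pocket of the open press so that it lies flat and square on the pocket floor, and let go of it. Then close the press: its lid is sprung and snaps shut once past its balance point, so keep hold of the handle and ease the lid down slowly until it is fully shut, and leave the things standing around where they are.

Things in the scene. Friction and masses are not known exactly. Their poses are not given: they have to be found in the camera images.
- plate_center (a point): Loose dark metal toasting plate, 120 mm (own x) x 140 mm (own y), 28 mm high in all, 0.4 kg; this is its centre, 14 mm above its underside. A 9 mm slab whose lowest 4 mm is stepped in 4 mm all round, with a 6 mm wide rim up to 14 mm and the ridge across its middle. Fits the pocket either way round (a half turn is the same).
- plate_ridge (a point): Middle of the plate's straight divider ridge, the place to pinch it from above: 18.5 mm above the plate's underside, at its centre; axes as the plate. The ridge runs along the plate's x, is 112 mm long, 10 mm thick (along y) and stands from 9 to 28 mm above the underside.
- pocket (a point): Centre of the pocket floor of the steel and black sandwich press (fixed, 185 mm x by 190 mm y), 46 mm above the worktop. Axes of the press: x to its back (hinge), z up. Pocket 125.5 mm (x) by 145.5 mm (y), 10 mm deep to the rim, upper 5 mm bevelled outward at 45 degrees. The plate goes in with its x along this x (ridge from front to hinge) and lies on the floor.
- lid_hinge (a point): Point on the lid's hinge line in the middle of the press: 80 mm behind the pocket centre, 58 mm above the worktop. Axes as the press; the hinge line runs along y.
- lid_handle (a point): Centre of the black cylindrical cross-bar handle (18 mm thick, 44 mm long, along the hinge direction y) on a stem at the middle of the lid's free edge; 206.5 mm from the hinge and 19 mm above the lid's underside, the lid's edge 34 mm behind it. Shut, it is 77 mm above the worktop. Axes turn with the lid. Pinch it on its two flat ends (jaws along y): it pivots between the pads as the lid turns.
- lid (a joint): Lid angle, rad: 0 shut and level, 1.66 open against its stop, just past upright. Over-centre spring struts hold it open above about 1.2 (about 3 N at the handle starts it); below that they and the lid's 0.7 kg pull it shut all the way to 0, with 4 to 7 N at the handle. Let go below 1.2, it slams.
- garlic_1: Garlic bulb, 50 mm, behind the plate to the left; a bystander. Origin at its underside.
- bowl_1: Speckled white bowl, 130 mm wide, 55 mm high, standing behind the press; a bystander. Origin at the middle of its underside.
- kitchen_timer: Round white kitchen timer with a dark dial, 66 mm wide, 48 mm high, standing behind the plate; a bystander. Origin at the middle of its underside.

How it is judged (in metres and radians):
On the way:
1. the plate lies flat and square on the pocket floor, let go, with the lid still open (z of plate_center in the frame of pocket below 0.017 m and horizontal distance between plate_center and pocket below 0.006 m and angle between the x axis of plate_center and the x axis of pocket, either way round below 0.06 rad and angle between plate_center's own z axis and vertical below 0.03 rad and contact force between the fingers and plate below 0.1 N and value of joint lid above 1.2 rad), for 0.2 s.
At the end, for the whole second after the job is handed in: The lid is fully shut (within 0.03 rad) with the plate under it in its pocket: on the floor within 3 mm, within 6 mm of the pocket's centre, square within 0.06 rad and flat within 0.03 rad (value of joint lid below 0.03 rad and z of plate_center in the frame of pocket below 0.017 m and horizontal distance between plate_center and pocket below 0.006 m and angle between the x axis of plate_center and the x axis of pocket, either way round below 0.06 rad and angle between plate_center's own z axis and vertical below 0.03 rad); the robot touches nothing.
It fails at once if the lid snaps: it closes faster than 2 rad/s (0.4 m/s at the handle) while more than 0.02 rad (4 mm at the handle) open (velocity of joint lid below -2 rad/s and value of joint lid above 0.02 rad).
It fails at once if the plate is dropped in (a fall of over about 1 cm): it moves faster than 0.45 m/s within 3 cm of its seat (linear speed of plate above 0.45 m/s and distance between plate_center and pocket below 0.044 m).
It fails at once if the bowl is moved by more than 3 cm (distance of bowl_1 from where it was at the start of the episode above 0.03 m).
It fails at once if the kitchen timer is moved by more than 3 cm (distance of kitchen_timer from where it was at the start of the episode above 0.03 m).
It fails at once if the garlic is moved by more than 3 cm (distance of garlic_1 from where it was at the start of the episode above 0.03 m).
It also fails if it takes over 59 s, if anything falls off the work surface, if the arm or the gripper's body presses on something with over 40 N, if the wrist force passes 120 N, or if a joint passes its speed limit or range.

## Working session

There is one attempt and no reset: what is moved stays moved. The work goes in short steps, Python scripts to look and compute and a tool call to move; the robot and the scene stay as the last step left them, time stands still between calls to the robot, and variables do not carry over. Pictures are saved under pics/ and viewed, at most 10 in all, crops included, and the job is handed in when it is done.

Besides the shell and the picture viewer there is one more tool, called after "Emit:" by a JSON object that holds its "method" and its "body", one argument or row to a line. move_arm: Moves the arm, as the interface text tells. Its arguments: {"type":"object","properties":{"targets":{"type":"string"}},"required":["targets"]}

```bash
mkdir -p pics
cat > h.py <<'E'
import numpy as np, cv2
from scipy.spatial.transform import Rotation as R
def save(cams,name,fn):
    im=cams.get_image(name); cv2.imwrite(fn,cv2.cvtColor(im["color"],cv2.COLOR_RGB2BGR))
    c={k:np.array(im[k]).tolist() for k in im if k!="color"}
    import json; json.dump(c,open(fn+".json","w")); return im
def load(fn):
    import json; return json.load(open(fn+".json"))
def ray(c,u,v):
    f=240/np.tan(np.radians(c["fovy"])/2)
    d=np.array([(u-c["cx"])/f,(v-c["cy"])/f]); s=d.copy()
    for _ in range(30): s=d/(1+c["k1"]*(s@s))
    M=R.from_rotvec(np.ravel(c["rvec"])).as_matrix(); t=np.ravel(c["tvec"])
    return -M.T@t, M.T@np.array([s[0],s[1],1])
def onz(c,u,v,z):
    o,d=ray(c,u,v); return o+d*(z-o[2])/d[2]
def proj(c,p):
    f=240/np.tan(np.radians(c["fovy"])/2)
    q=R.from_rotvec(np.ravel(c["rvec"])).as_matrix()@np.array(p,float)+np.ravel(c["tvec"])
    s=q[:2]/q[2]; s=s*(1+c["k1"]*(s@s)); return s*f+[c["cx"],c["cy"]]
E
python3 - <<'E'
from h import *
from cell import read_state,cams
s=read_state(); print(s)
ims=[save(cams,n,f"pics/{n}0.png") for n in ("top","scene","wrist")]
from cell import ctrl; print(ctrl.pinch_z)
for n in ("top","scene","wrist"): 
    c=load(f"pics/{n}0.png"); print(n,c["fovy"],c["k1"],ray(c,320,240))
E
```

```text
{'clock': 0.0, 'qpos': array([-1.17779807,  0.62936024,  0.03842077,  1.51837051, -0.02700612,
        0.99628345, -0.02002811]), 'qd': array([-0.00111395,  0.0001229 , -0.00083251,  0.00106681,  0.00021734,
        0.00066198, -0.00026559]), 'tau': array([ 9.22257968e-04, -5.63386273e+01,  1.22690152e+00, -1.93446475e+01,
        1.11490890e-02,  1.04197883e-02, -6.05269435e-06]), 'eef_pos': array([287.55143083, 582.24064897, 230.37874593]), 'tool_rot': array([-3.13968839e+00,  8.35393070e-06,  2.68278004e+00]), 'force': array([-0.68390525, -0.51725701,  0.21498622]), 'torque': array([-0.00835964,  0.01909152,  0.02697094]), 'gripper_force': 0.0, 'width': 85.46663678646323}
18.700000000000003
top 42.48627549783154 -0.1981088862388846 (array([ 350.79532938,   75.35168063, 1440.08678291]), array([ 0.17778836, -0.07440905, -0.98144661]))
scene 44.383882747205625 0.030678410560384162 (array([-240.27623345,  769.79947087, 1358.08405309]), array([ 0.49385323, -0.45309314, -0.74235861]))
wrist 69.68921551099876 0.017241054306396265 (array([212.95879379, 619.86127767, 372.80224359]), array([ 0.28435602, -0.13771174, -0.94883024]))
```

View pics/top0.png

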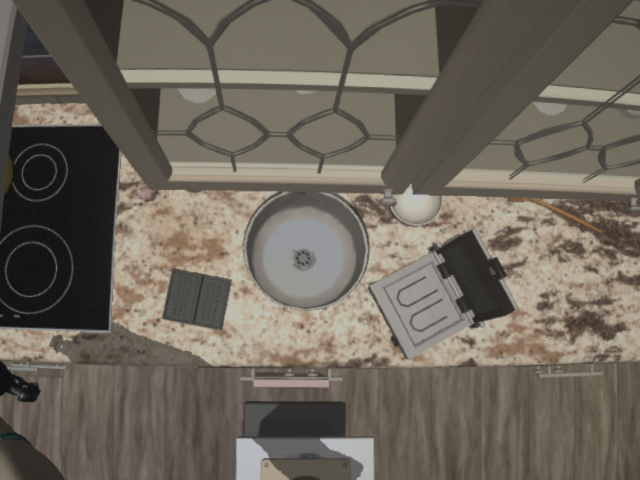

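View pics/scene0.png

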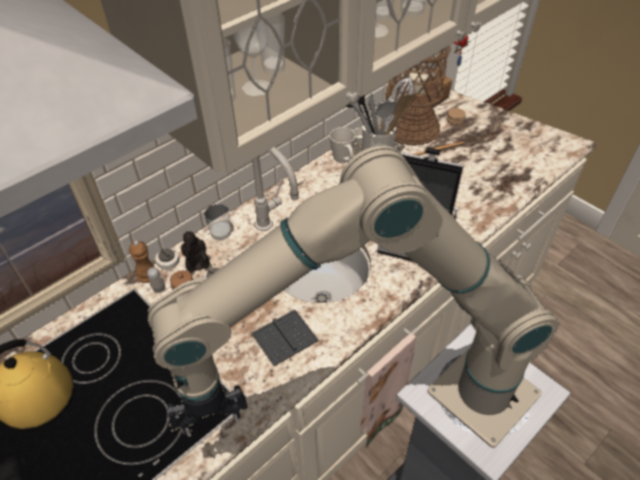

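The top view shows the plate at about (197,298), and the press body with its pocket around (425,303). The lid opens to the right/up, with its handle near (497,268), and the bowl is at (416,207). Next I'll measure the plate and the press.

Run:
```python
from h import *
fn="pics/top0.png"; im=cv2.imread(fn); c=load(fn)
# plate
g=cv2.cvtColor(im,cv2.COLOR_BGR2GRAY); m=np.zeros_like(g); m[255:340,150:245]=(g[255:340,150:245]<85)*255
m=cv2.morphologyEx(m,cv2.MORPH_CLOSE,np.ones((5,5))); m=cv2.morphologyEx(m,cv2.MORPH_OPEN,np.ones((5,5)))
k=max(cv2.findContours(m,0,cv2.CHAIN_APPROX_NONE)[0],key=cv2.contourArea)
P=np.array([onz(c,*p,12)[:2] for p in k[:,0]],np.float32); r=cv2.minAreaRect(P); print("plate",r, cv2.boxPoints(r).tolist())
# press
hsv=cv2.cvtColor(im,cv2.COLOR_BGR2HSV); 
m=np.zeros_like(g); s=(slice(235,365),slice(355,490)); m[s]=((hsv[s][...,1]<22)&(g[s]>95)&(g[s]<190))*255
m=cv2.morphologyEx(m,cv2.MORPH_OPEN,np.ones((3,3)));m=cv2.morphologyEx(m,cv2.MORPH_CLOSE,np.ones((9,9)))
k=max(cv2.findContours(m,0,2)[0],key=cv2.contourArea)
P=np.array([onz(c,*p,56)[:2] for p in k[:,0]],np.float32); r=cv2.minAreaRect(P); print("press",r,cv2.boxPoints(r).tolist())
z=cv2.resize(im[215:365,350:530],None,fx=4,fy=4,interpolation=2)
cv2.drawContours(z,[((k-[350,215])*4).astype(int)],-1,(0,0,255),1)
cv2.imwrite("pics/a.png",z)
```

```text
plate ((467.57098388671875, 253.02899169921875), (138.70301818847656, 118.19683074951172), 80.65634155273438) [[397.9970397949219, 194.19259643554688], [514.6256713867188, 175.00265502929688], [537.1448974609375, 311.8653869628906], [420.51629638671875, 331.0553283691406]]
press ((457.910888671875, -272.82177734375), (220.15005493164062, 195.37225341796875), 28.192272186279297) [[314.74432373046875, -238.72738647460938], [407.04443359375, -410.9220886230469], [601.0774536132812, -306.9161682128906], [508.77734375, -134.72146606445312]]
```

View pics/a.png

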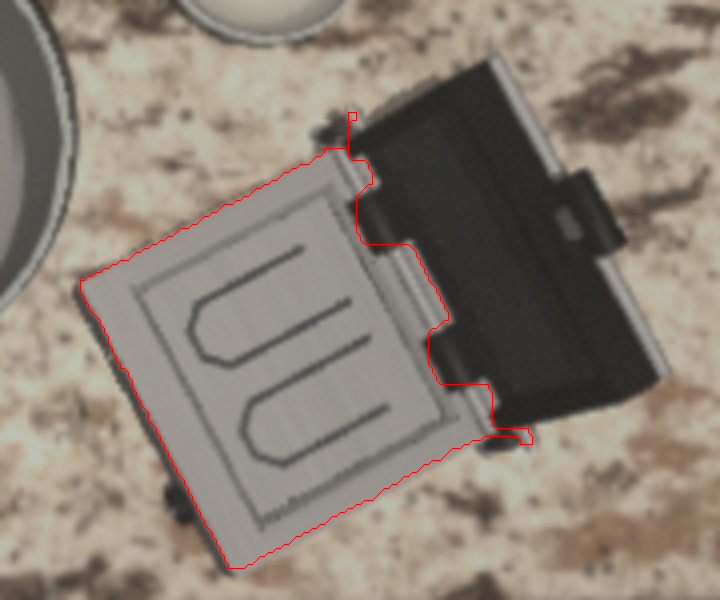

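The crop shows the pocket outline corners at (138,288), (263,527), (450,415) and (330,188) in 4x pixels. The body's front corners are at (80,282) and (229,569), and the handle is at (590,215).

Run:
```python
from h import *
c=load("pics/top0.png")
def w(z,*pts): return np.array([onz(c,350+a/4-.4,215+b/4-.4,z) for a,b in pts])
P=w(53,(138,288),(263,527),(450,415),(330,188)); print(P.round(1),P.mean(0))
for i in range(4):
    d=P[(i+1)%4]-P[i]; print(np.linalg.norm(d),np.degrees(np.arctan2(d[1],d[0])))
F=w(56,(80,282),(229,569)); d=F[0]-F[1]; print(F.round(1),np.linalg.norm(d),np.degrees(np.arctan2(d[1],d[0])))
a=np.radians(np.degrees(np.arctan2(d[1],d[0]))-90); print("center from body front", F.mean(0)[:2])
# contour fit of side edges of body
for th in (-59,-60,-61,-62,-63):
    t=np.radians(th); ex=np.array([np.cos(t),np.sin(t)]); C=P.mean(0)[:2]
    # handle at angle 1.66: r along x=206.5, z=19
    q=1.66; hx=-206.5*np.cos(q)+19*np.sin(q); hz=58+206.5*np.sin(q)+19*np.cos(q)
    H=np.r_[C+ex*(80+hx),hz]; print(th,H.round(1),(proj(c,H)-[350,215])*4)
```

```text
[[ 496.4 -177.    53. ]
 [ 360.4 -247.9   53. ]
 [ 424.  -359.6   53. ]
 [ 555.6 -291.    53. ]] [ 459.08044757 -268.8441808    53.        ]
153.35442752772093 -152.46942362224138
128.52223100233329 -60.3677465174541
148.39824518068346 27.530417689774723
128.4364174443575 117.42222176738103
[[ 499.2 -143.    56. ]
 [ 336.8 -227.2   56. ]] 182.94413171001128 27.40920900636496
center from body front [ 418.01333291 -185.1270418 ]
-59 [ 519.5 -369.4  262. ] [586.26601104 199.81163077]
-60 [ 517.7 -370.4  262. ] [588.36061354 203.31937253]
-61 [ 516.  -371.5  262. ] [590.39781292 206.86215489]
-62 [ 514.2 -372.4  262. ] [592.37701304 210.43896473]
-63 [ 512.3 -373.4  262. ] [594.29763334 214.04877936]
```

```bash
cat >> h.py <<'E'
def rows(p1,ydir,n,grip,p0=None,y0=None):
    """rows to TCP p1 with tool-down, jaw line at ydir deg (mod 180)"""
    from cell import read_state
    s=read_state(); p=np.array(s["eef_pos"] if p0 is None else p0)
    M=R.from_euler("xyz",s["tool_rot"]).as_matrix(); y=np.degrees(np.arctan2(M[1,1],M[0,1])) if y0 is None else y0
    dy=(ydir-y+90)%180-90; d=(np.array(p1)-p)/n
    out=[]
    for i in range(n):
        a=np.radians(y+dy*i/n); ey=np.array([np.cos(a),np.sin(a),0]); ex=np.array([ey[1]*-1,ey[0],0])
        out.append(f"{grip} {d@ex/10:.2f} {d@ey/10:.2f} {-d[2]/10:.2f} 0 0 {-dy/n:.1f}")
    for i in range(0,n,5): print("; ".join(out[i:i+5]))
E
python3 - <<'E'
from h import *
rows([467.6,253,170],80.66,11,0.0)
E
```

```text
0.0 -2.79 -1.96 0.55 0 0 -1.5; 0.0 -2.74 -2.03 0.55 0 0 -1.5; 0.0 -2.68 -2.11 0.55 0 0 -1.5; 0.0 -2.63 -2.18 0.55 0 0 -1.5; 0.0 -2.57 -2.25 0.55 0 0 -1.5
0.0 -2.51 -2.32 0.55 0 0 -1.5; 0.0 -2.44 -2.38 0.55 0 0 -1.5; 0.0 -2.38 -2.45 0.55 0 0 -1.5; 0.0 -2.31 -2.51 0.55 0 0 -1.5; 0.0 -2.24 -2.57 0.55 0 0 -1.5
0.0 -2.17 -2.63 0.55 0 0 -1.5
```

Emit:
{"method": "move_arm", "body": {
  "targets": "0 -2.8 -1.95 0.55 0 0 -1.5; 0 -2.75 -2.05 0.55 0 0 -1.5; 0 -2.7 -2.1 0.55 0 0 -1.5; 0 -2.6 -2.2 0.55 0 0 -1.5; 0 -2.55 -2.25 0.55 0 0 -1.5"
}}

```text
clock: 0.57
eef_pos: [369.6, 431.2, 203.4]
tool_rot: [-3.141, -0.0, 2.815]
force: [-0.0, 0.5, 0.1]
width: 42.9
gripper_force: 0.0
```

Emit:
{"method": "move_arm", "body": {
  "targets": "0 -2.5 -2.3 0.55 0 0 -1.5; 0 -2.45 -2.4 0.55 0 0 -1.5; 0 -2.4 -2.45 0.55 0 0 -1.5; 0 -2.3 -2.5 0.55 0 0 -1.5; 0 -2.25 -2.55 0.55 0 0 -1.5"
}}

```text
clock: 0.98
eef_pos: [451.1, 281.3, 176.0]
tool_rot: [-3.141, -0.0, 2.946]
force: [0.9, 0.2, 0.8]
width: 42.7
gripper_force: 0.0
```

Emit:
{"method": "move_arm", "body": {
  "targets": "0 -2.2 -2.6 0.55 0 0 -1.5; 0 0 0 0 0 0 0; 0 0 0 0 0 0 0; 0 0 0 0 0 0 0"
}}

```text
clock: 1.32
eef_pos: [466.9, 253.4, 170.7]
tool_rot: [3.141, -0.001, 2.97]
force: [-0.2, 0.7, -0.3]
width: 42.3
gripper_force: 0.0
```

Run:
```python
from h import *
from cell import cams
save(cams,"wrist","pics/w1.png")
```

```text
(no output)
```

View pics/w1.png

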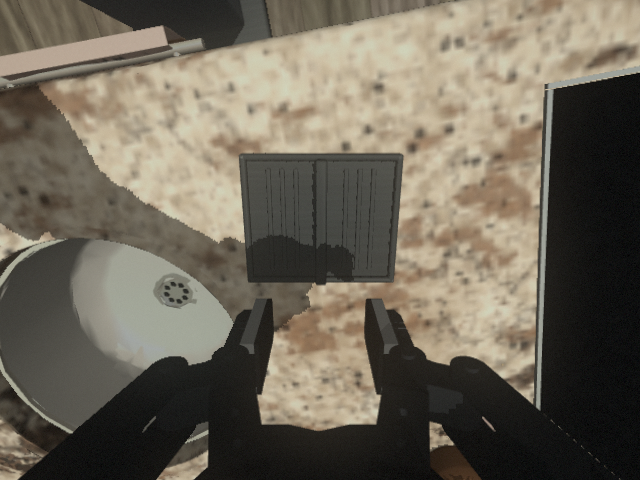

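The wrist view shows the plate outline at (240,154), (403,154), (395,282) and (248,282). The ridge is vertical at u≈320 and the fingers are at the bottom, straight.

Run:
```python
from h import *
c=load("pics/w1.png"); g=cv2.imread("pics/w1.png",0)
P=np.array([onz(c,u,v,14) for u,v in((240,154),(403,154),(395,282),(248,282))]); print(P.round(1),P.mean(0),[np.linalg.norm(P[i]-P[i-1]).round(1) for i in range(4)])
d=P[0]-P[1]; e=P[3]-P[2]; print(np.degrees(np.arctan2(d[1],d[0])),np.degrees(np.arctan2(e[1],e[0])))
A=[onz(c,u,v,28) for u,v in((321,160),(321,282))]; print(A)
d=A[1]-A[0];print(np.degrees(np.arctan2(d[1],d[0])))
C=P.mean(0); 
rows([467.6,253,40],80.66,4,0)
```

```text
[[396.4 199.   14. ]
 [419.8 334.   14. ]
 [536.7 315.7  14. ]
 [512.8 177.7  14. ]] [466.45671873 256.60211402  14.        ] [np.float64(118.4), np.float64(137.0), np.float64(118.4), np.float64(140.1)]
-99.82292296397064 -99.8247885128215
[array([411.51727804, 265.42102473,  28.        ]), array([518.19581734, 247.21828817,  28.        ])]
-9.683216704868029
0 -0.03 -0.03 3.27 0 0 -0.1; 0 -0.03 -0.03 3.27 0 0 -0.1; 0 -0.03 -0.03 3.27 0 0 -0.1; 0 -0.03 -0.03 3.27 0 0 -0.1
```

Emit:
{"method": "move_arm", "body": {
  "targets": "0 0 0.15 4 0 0 0; 0 0 0 4 0 0 0; 0 0 0 4 0 0 0; 0 0 0 2.5 0 0 0; 0 0 0 1.0 0 0 0"
}}

```text
clock: 1.78
eef_pos: [464.3, 255.4, 12.4]
tool_rot: [-3.139, -0.005, 2.974]
force: [0.3, -0.2, -0.1]
width: 43.1
gripper_force: 0.0
```

Emit:
{"method": "move_arm", "body": {
  "targets": "0 0 0 0 0 0 0; 0 0 0 0.2 0 0 0; 0 0 0 0 0 0 0"
}}

```text
clock: 2.03
eef_pos: [468.2, 255.9, 15.2]
tool_rot: [3.14, 0.002, 2.972]
force: [-0.6, 0.2, 0.1]
width: 42.5
gripper_force: 0.0
```

Emit:
{"method": "move_arm", "body": {
  "targets": "-0.4 0 0 0.2 0 0 0; -1 0 0 0 0 0 0; -1 0 0 0 0 0 0; -1 0 0 0 0 0 0; -1 0 0 0 0 0 0"
}}

```text
clock: 2.45
eef_pos: [468.1, 255.1, 13.1]
tool_rot: [3.14, 0.002, 2.971]
force: [-1.0, 0.3, 6.6]
width: 8.9
gripper_force: 60.7
```

Emit:
{"method": "move_arm", "body": {
  "targets": "-1 0 0 0 0 0 0; -1 0 0 0 0 0 0; -1 0 0 0 0 0 0"
}}

```text
clock: 2.7
eef_pos: [468.1, 255.0, 13.1]
tool_rot: [3.14, 0.002, 2.971]
force: [-0.9, 0.2, 7.1]
width: 8.1
gripper_force: 60.7
```

Run:
```python
from h import *
rows([468.1,255,160],80.2,5,-1)
rows([459.7,-268,160],27.5,20,-1,p0=[468.1,255,160],y0=80.2)
```

```text
-1 0.00 -0.00 -2.94 0 0 -0.0; -1 0.00 -0.00 -2.94 0 0 -0.0; -1 0.00 -0.00 -2.94 0 0 -0.0; -1 0.00 -0.00 -2.94 0 0 -0.0; -1 0.00 -0.00 -2.94 0 0 -0.0
-1 -0.40 -2.58 -0.00 0 0 2.6; -1 -0.52 -2.56 -0.00 0 0 2.6; -1 -0.64 -2.54 -0.00 0 0 2.6; -1 -0.76 -2.50 -0.00 0 0 2.6; -1 -0.87 -2.47 -0.00 0 0 2.6
-1 -0.98 -2.42 -0.00 0 0 2.6; -1 -1.09 -2.38 -0.00 0 0 2.6; -1 -1.20 -2.32 -0.00 0 0 2.6; -1 -1.31 -2.27 -0.00 0 0 2.6; -1 -1.41 -2.20 -0.00 0 0 2.6
-1 -1.51 -2.14 -0.00 0 0 2.6; -1 -1.61 -2.06 -0.00 0 0 2.6; -1 -1.70 -1.99 -0.00 0 0 2.6; -1 -1.79 -1.91 -0.00 0 0 2.6; -1 -1.87 -1.82 -0.00 0 0 2.6
-1 -1.96 -1.74 -0.00 0 0 2.6; -1 -2.03 -1.64 -0.00 0 0 2.6; -1 -2.11 -1.55 -0.00 0 0 2.6; -1 -2.18 -1.45 -0.00 0 0 2.6; -1 -2.24 -1.35 -0.00 0 0 2.6
```

Emit:
{"method": "move_arm", "body": {
  "targets": "-1 0 0 -1 0 0 0; -1 0 0 -3 0 0 0; -1 0 0 -4 0 0 0; -1 0 0 -4 0 0 0; -1 0 0 -2.7 0 0 0"
}}

```text
clock: 3.12
eef_pos: [467.9, 254.7, 162.5]
tool_rot: [3.14, 0.002, 2.971]
force: [1.2, 0.3, -3.7]
width: 8.3
gripper_force: 59.5
```

Lifted, and the wrist force is about -4 N, which matches the plate's weight. Next is the transit.

Emit:
{"method": "move_arm", "body": {
  "targets": "-1 -0.4 -2.6 0 0 0 2.6; -1 -0.5 -2.55 0 0 0 2.6; -1 -0.65 -2.55 0 0 0 2.6; -1 -0.75 -2.5 0 0 0 2.6; -1 -0.85 -2.45 0 0 0 2.6"
}}

```text
clock: 3.53
eef_pos: [464.4, 122.5, 159.4]
tool_rot: [-3.141, -0.0, 2.742]
force: [0.2, -0.8, -3.9]
width: 8.3
gripper_force: 59.4
```

Emit:
{"method": "move_arm", "body": {
  "targets": "-1 -1 -2.4 0 0 0 2.6; -1 -1.1 -2.4 0 0 0 2.6; -1 -1.2 -2.3 0 0 0 2.6; -1 -1.3 -2.25 0 0 0 2.6; -1 -1.4 -2.2 0 0 0 2.6"
}}

```text
clock: 3.95
eef_pos: [463.2, -7.7, 159.3]
tool_rot: [-3.142, -0.0, 2.515]
force: [0.9, 0.2, -3.8]
width: 8.4
gripper_force: 59.4
```

Emit:
{"method": "move_arm", "body": {
  "targets": "-1 -1.5 -2.15 0 0 0 2.6; -1 -1.6 -2.05 0 0 0 2.6; -1 -1.7 -2 0 0 0 2.6; -1 -1.8 -1.9 0 0 0 2.6; -1 -1.85 -1.8 0 0 0 2.6"
}}

```text
clock: 4.37
eef_pos: [462.0, -138.1, 159.3]
tool_rot: [3.142, -0.0, 2.288]
force: [0.8, 0.3, -3.1]
width: 8.6
gripper_force: 59.4
```

Run:
```python
from h import *
from cell import cams
save(cams,"wrist","pics/w2.png")
rows([459.7,-268,160],27.5,5,-1)
```

```text
-1 -1.84 -1.64 -0.01 0 0 2.6; -1 -1.91 -1.55 -0.01 0 0 2.6; -1 -1.98 -1.46 -0.01 0 0 2.6; -1 -2.05 -1.37 -0.01 0 0 2.6; -1 -2.11 -1.28 -0.01 0 0 2.6
```

View pics/w2.png

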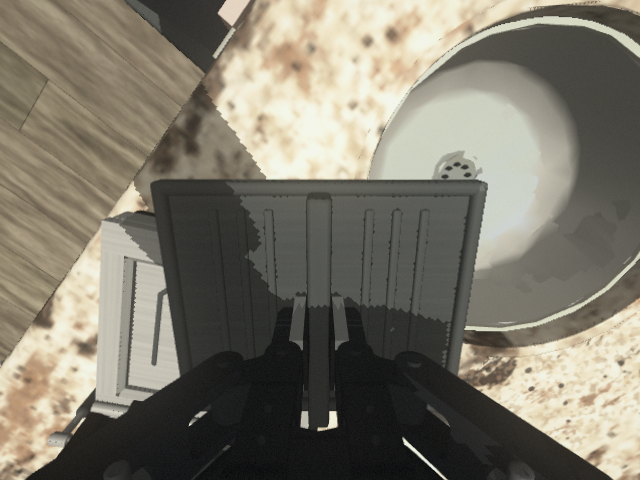

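The wrist view shows the held plate level, with the press at the left. The body's front corner is near (103,220), and the pocket's outer side edge runs from about (124,257) to (118,400). I'll compare this with the projected estimate.

Run:
```python
from h import *
c=load("pics/w2.png"); t=np.radians(-62.5); ex=np.array([np.cos(t),np.sin(t)]); ey=np.array([-ex[1],ex[0]])
def toP(p,C=np.array([459.1,-268.8])): d=p[:2]-C; return np.array([d@ex,d@ey]).round(1)
for n,x,y in(("rim FR",-67.75,-77.75),("rim BR",67.75,-77.75)):
    print(n,proj(c,np.r_[np.array([459.1,-268.8])+x*ex+y*ey,56]))
for x,y,z in ((-62.75,-72.75,46),(62.75,-72.75,46)): print("floor",proj(c,np.r_[np.array([459.1,-268.8])+x*ex+y*ey,z]))
for p in ((103,220),(124,257),(118,400)): print(p,toP(onz(c,*p,56)))
im=cv2.imread("pics/w2.png"); cv2.imwrite("pics/b.png",cv2.resize(im[200:440,80:220],None,fx=2.5,fy=2.5,interpolation=2))
```

```text
rim FR [123.71987153 258.01158482]
rim BR [114.1233557  397.51774018]
floor [136.57831369 260.49045413]
floor [126.39092317 385.85456157]
(103, 220) [-94.5 -94. ]
(124, 257) [-68.6 -77.6]
(118, 400) [ 69.7 -74.3]
```

View pics/b.png

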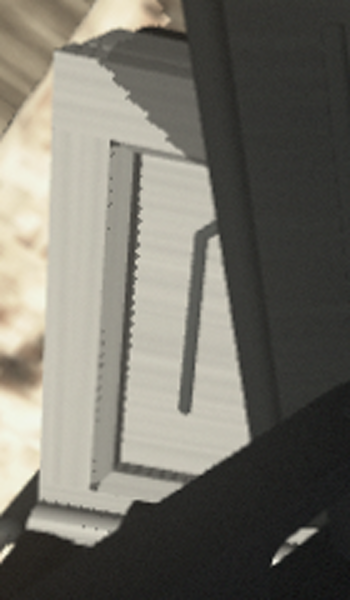

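The estimate holds to about 1 mm. I'll move above the pocket.

Run:
```python
from h import *
rows([459.6,-269.5,160],28,5,-1)
```

```text
-1 -1.86 -1.66 -0.01 0 0 2.5; -1 -1.93 -1.58 -0.01 0 0 2.5; -1 -2.00 -1.49 -0.01 0 0 2.5; -1 -2.06 -1.40 -0.01 0 0 2.5; -1 -2.12 -1.31 -0.01 0 0 2.5
```

Emit:
{"method": "move_arm", "body": {
  "targets": "-1 -1.85 -1.65 0 0 0 2.5; -1 -1.95 -1.6 0 0 0 2.5; -1 -2 -1.5 0 0 0 2.5; -1 -2.05 -1.4 0 0 0 2.5; -1 -2.1 -1.3 0 0 0 2.5"
}}

```text
clock: 4.83
eef_pos: [460.8, -262.1, 159.2]
tool_rot: [-3.142, -0.001, 2.07]
force: [0.3, 0.7, -3.4]
width: 8.5
gripper_force: 59.4
```

Emit:
{"method": "move_arm", "body": {
  "targets": "-1 0 0 2 0 0 0; -1 0 0 2 0 0 0; -1 0 0 2 0 0 0; -1 0 0 0 0 0 0; -1 0 0 0 0 0 0"
}}

```text
clock: 5.25
eef_pos: [460.5, -260.7, 98.5]
tool_rot: [-3.14, -0.003, 2.072]
force: [0.3, -1.0, -3.0]
width: 8.1
gripper_force: 59.4
```

Run:
```python
from h import *
from cell import cams,read_state
save(cams,"wrist","pics/w3.png")
s=read_state(); print(s["eef_pos"],s["tool_rot"],s["force"],s["qpos"])
rows([459.6,-269.5,95],28,1,-1)
```

```text
[ 461.45610375 -261.25240865   99.39374645] [ 3.14156239e+00 -2.64930760e-04  2.07207443e+00] [-0.07748059 -1.11013435 -3.49026121] [ 0.3848332   0.65609571  0.11686607  1.97037956 -0.14322401  0.52306862
  1.10317012]
-1 -0.63 -0.56 0.44 0 0 0.7
```

View pics/w3.png

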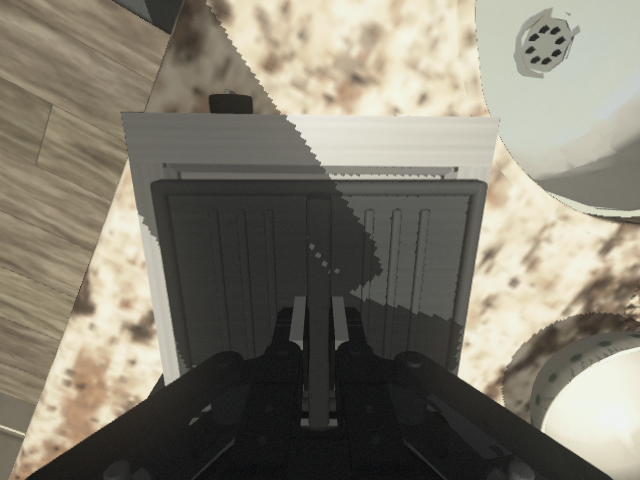

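The wrist view shows the pocket's front rim from (163,165) to (458,167), the body's front corners at (122,112) and (499,118), and the plate's front edge from (151,181) to (487,181). I'll compute the offset.

Run:
```python
from h import *
c=load("pics/w3.png"); T=np.array([461,-261])
A=[onz(c,163,164.5,56),onz(c,458,166.5,56)]; B=[onz(c,122,112,56),onz(c,499,118,56)]; Q=[onz(c,152,181,100),onz(c,487,181,100)]
for n,S in(("rim",A),("body",B),("plate",Q)):
    d=S[1]-S[0]; m=(S[0]+S[1])/2; print(n,m.round(1),np.linalg.norm(d).round(1),np.degrees(np.arctan2(d[1],d[0])).round(2))
t=np.radians(-62);ex=np.array([np.cos(t),np.sin(t)])
print("pocket", ((A[0]+A[1])/2)[:2]+67.75*ex, ((B[0]+B[1])/2)[:2]+92.5*ex,"plate",((Q[0]+Q[1])/2)[:2]+60*ex)
```

```text
rim [ 426.6 -206.9   56. ] 154.8 28.36
body [ 415.1 -185.1   56. ] 188.5 27.88
plate [ 431.3 -205.9  100. ] 135.8 28.73
pocket [ 458.43414773 -266.70212834] [ 458.5310563  -266.76332094] plate [ 459.50127383 -258.91584897]
```

Emit:
{"method": "move_arm", "body": {
  "targets": "-1 -0.6 -0.5 0.5 0 0 0.4; -1 0 0 0.5 0 0 0; -1 0 0 0.5 0 0 0; -1 0 0 0.3 0 0 0; -1 0 0 0 0 0 0"
}}

```text
clock: 5.72
eef_pos: [459.6, -268.7, 80.2]
tool_rot: [-3.141, -0.001, 2.065]
force: [0.0, 0.3, -4.4]
width: 8.7
gripper_force: 59.4
```

Emit:
{"method": "move_arm", "body": {
  "targets": "-1 0 0 0.3 0 0 0; -1 0 0 0.3 0 0 0; -1 0 0 0.3 0 0 0; -1 0 0 0 0 0 0; -1 0 0 0 0 0 0"
}}

```text
clock: 6.13
eef_pos: [459.9, -269.0, 71.6]
tool_rot: [-3.141, -0.0, 2.065]
force: [0.0, 0.6, -3.3]
width: 8.1
gripper_force: 59.4
```

Emit:
{"method": "move_arm", "body": {
  "targets": "-1 0 0 0.2 0 0 0; -1 0 0 0.2 0 0 0; -1 0 0 0.2 0 0 0; -1 0 0 0 0 0 0; -1 0 0 0 0 0 0"
}}

```text
clock: 6.55
eef_pos: [459.8, -269.0, 65.6]
tool_rot: [-3.141, -0.0, 2.065]
force: [0.2, -0.5, -2.8]
width: 8.3
gripper_force: 59.4
```

Emit:
{"method": "move_arm", "body": {
  "targets": "-1 0 0 0.2 0 0 0; -1 0 0 0.15 0 0 0; -1 0 0 0.15 0 0 0; -1 0 0 0 0 0 0; -1 0 0 0 0 0 0"
}}

```text
clock: 6.97
eef_pos: [459.9, -269.0, 60.7]
tool_rot: [-3.141, -0.0, 2.065]
force: [0.4, 0.3, -2.6]
width: 8.4
gripper_force: 59.4
```

Going in freely: the underside is about 2 mm above the floor with no contact yet.

Emit:
{"method": "move_arm", "body": {
  "targets": "-1 0 0 0.1 0 0 0; -1 0 0 0.05 0 0 0; -1 0 0 0.05 0 0 0; -1 0 0 0 0 0 0; -1 0 0 0 0 0 0"
}}

```text
clock: 7.38
eef_pos: [460.0, -269.0, 59.1]
tool_rot: [3.141, 0.0, 2.065]
force: [-1.3, 0.5, 2.7]
width: 8.3
gripper_force: 60.2
```

Emit:
{"method": "move_arm", "body": {
  "targets": "-0.6 0 0 0 0 0 0; -0.2 0 0 0 0 0 0; -0.1 0 0 0 0 0 0; -0.1 0 0 0 0 0 0; -0.1 0 0 0 0 0 0"
}}

```text
clock: 7.8
eef_pos: [460.1, -269.1, 58.8]
tool_rot: [3.142, 0.0, 2.065]
force: [0.8, 0.1, 0.5]
width: 38.3
gripper_force: 0.0
```

Emit:
{"method": "move_arm", "body": {
  "targets": "-0.1 0 0 -1 0 0 0; -0.1 0 0 -3 0 0 0; -0.1 0.5 0 -4 0 0 0; -0.1 1 0 -4 0 0 0; -0.1 1 0 -4 0 0 0"
}}

```text
clock: 8.22
eef_pos: [447.5, -246.9, 221.0]
tool_rot: [-3.141, -0.0, 2.064]
force: [0.6, 0.5, -0.8]
width: 38.6
gripper_force: 0.0
```

Run:
```python
from h import *
from cell import cams,read_state
im=save(cams,"wrist","pics/w4.png")
s=read_state(); print(s["eef_pos"],s["width"],s["force"])
```

```text
[ 450.37025449 -246.9284106   228.13835277] 38.1661799930025 [-0.38261307  1.60519773  4.10016317]
```

View pics/w4.png

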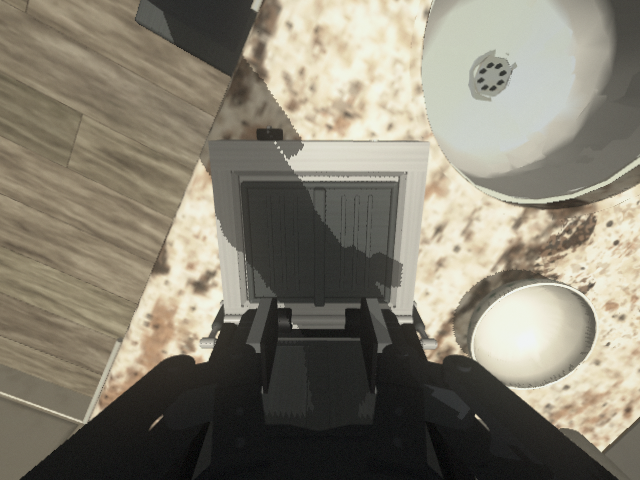

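The plate lies square in the pocket, with its outline from (243,182) to (400,300) and an even rim gap. Next I'll check the cabinet clearance and plan the handle approach.

Run:
```python
from h import *
c=load("pics/top0.png")
for z in (400,500,600,700): print(z,onz(c,450,190,z).round())
t=np.radians(-62);ex=np.array([np.cos(t),np.sin(t)]);C=np.array([458.7,-267.5]);H=C+117.1*ex;print(H)
print((proj(c,[*H,262])-[350,215])*4)
rows([450,-247,305],28.3,3,1)
rows([*H,305],28,6,1,p0=[450,-247,305],y0=28.3)
```

```text
400 [ 634. -236.  400.]
500 [ 607. -206.  500.]
600 [ 579. -176.  600.]
700 [ 552. -146.  700.]
[ 513.67512    -370.89316312]
[589.53223357 211.36353153]
1 0.00 -0.01 -2.56 0 0 0.0; 1 0.00 -0.01 -2.56 0 0 0.0; 1 0.00 -0.01 -2.56 0 0 0.0
1 -2.32 -0.04 -0.00 0 0 0.0; 1 -2.32 -0.04 -0.00 0 0 0.0; 1 -2.32 -0.04 -0.00 0 0 0.0; 1 -2.32 -0.04 -0.00 0 0 0.0; 1 -2.32 -0.04 -0.00 0 0 0.0
1 -2.32 -0.03 -0.00 0 0 0.0
```

Emit:
{"method": "move_arm", "body": {
  "targets": "1 0 0 -2.6 0 0 0; 1 0 0 -2.6 0 0 0; 1 0 0 -3 0 0 0; 1 -2.3 0 0 0 0 0; 1 -2.3 0 0 0 0 0"
}}

```text
clock: 8.68
eef_pos: [471.1, -287.5, 304.1]
tool_rot: [3.138, 0.004, 2.067]
force: [1.5, -0.6, 0.1]
width: 85.1
gripper_force: 0.0
```

Emit:
{"method": "move_arm", "body": {
  "targets": "1 -2.3 0 0 0 0 0; 1 -2.3 0 0 0 0 0; 1 -2.3 0 0 0 0 0; 1 -2.3 0 0 0 0 0; 1 0 0 0 0 0 0"
}}

```text
clock: 9.1
eef_pos: [514.1, -372.9, 300.9]
tool_rot: [-3.141, 0.004, 2.062]
force: [0.4, 0.2, 0.8]
width: 85.2
gripper_force: 0.0
```

Emit:
{"method": "move_arm", "body": {
  "targets": "1 0 0 0 0 0 0; 1 0 0 0 0 0 0"
}}

```text
clock: 9.27
eef_pos: [513.1, -367.7, 300.9]
tool_rot: [3.142, -0.001, 2.065]
force: [-0.3, -0.3, -0.6]
width: 85.5
gripper_force: 0.0
```

Run:
```python
from h import *
from cell import cams,read_state
im=save(cams,"wrist","pics/w5.png")
s=read_state(); print(s["eef_pos"],s["tool_rot"],s["width"],s["force"])
c=load("pics/w5.png")
t=np.radians(-62);ex=np.array([np.cos(t),np.sin(t)]);ey=np.array([-ex[1],ex[0]]);H=np.array([513.7,-370.9])
for y in(-22,0,22): print(proj(c,[*(H+y*ey),262]))
```

```text
[ 513.23546638 -367.36137032  301.02881816] [ 3.14131161e+00 -1.03006213e-03  2.06566980e+00] 85.31167984123404 [-0.04331286  1.01094861 -0.16982056]
[278.09185818 283.43054094]
[316.11025005 283.62124775]
[354.11323378 283.82882585]
```

View pics/w5.png

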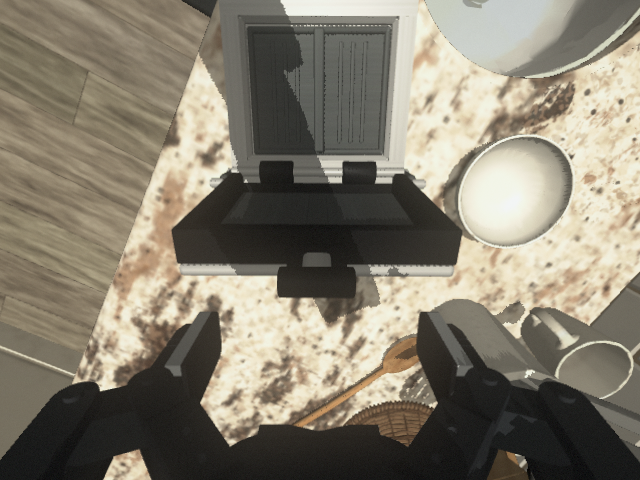

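The handle spans (278–356, 265–297), within 1–2 mm of the prediction and between the open fingers. I'll descend and grasp it.

Emit:
{"method": "move_arm", "body": {
  "targets": "1 -0.2 0 1.5 0 0 0; 1 0 0 2 0 0 0; 1 0 0 1.5 0 0 0; 1 0 0 0.8 0 0 0; 1 0 0 0 0 0 0"
}}

```text
clock: 9.73
eef_pos: [513.5, -368.6, 241.3]
tool_rot: [-3.14, -0.004, 2.066]
force: [-1.2, -0.3, 0.2]
width: 85.6
gripper_force: 0.0
```

Emit:
{"method": "move_arm", "body": {
  "targets": "0.3 0 0 0 0 0 0; -1 0 0 0 0 0 0; -1 0 0 0 0 0 0; -1 0 0 0 0 0 0; -1 0 0 0 0 0 0"
}}

```text
clock: 10.15
eef_pos: [513.6, -371.5, 244.4]
tool_rot: [-3.14, 0.001, 2.064]
force: [-2.9, -0.2, 5.5]
width: 42.6
gripper_force: 63.2
```

Run:
```python
import numpy as np
f=lambda q:np.array([206.5*np.cos(q)-19*np.sin(q),-(206.5*np.sin(q)+19*np.cos(q))])/10
q=np.r_[np.linspace(1.66,0,36)]
c=f(q[0])
for i in range(0,35,5):
    r=[]
    for j in range(i+1,i+6):
        d=np.round((f(q[j])-c)/0.05)*0.05; c=c+d; r.append(f"-1 {d[0]:.2f} 0 {d[1]:.2f} 0 0 0")
    print("; ".join(r),"| q",q[i+5].round(3),"dxz mm from start",((f(q[i+5])-f(1.66))*10).round(1))
```

```text
-1 0.95 0 -0.15 0 0 0; -1 1.00 0 -0.10 0 0 0; -1 1.00 0 -0.05 0 0 0; -1 0.95 0 -0.05 0 0 0; -1 1.00 0 0.05 0 0 0 | q 1.423 dxz mm from start [49.  -3.1]
-1 1.00 0 0.05 0 0 0; -1 0.95 0 0.15 0 0 0; -1 0.95 0 0.15 0 0 0; -1 1.00 0 0.25 0 0 0; -1 0.95 0 0.25 0 0 0 | q 1.186 dxz mm from start [97.3  5.5]
-1 0.90 0 0.30 0 0 0; -1 0.95 0 0.35 0 0 0; -1 0.90 0 0.40 0 0 0; -1 0.85 0 0.45 0 0 0; -1 0.85 0 0.45 0 0 0 | q 0.949 dxz mm from start [142.2  25.1]
-1 0.85 0 0.55 0 0 0; -1 0.80 0 0.55 0 0 0; -1 0.80 0 0.60 0 0 0; -1 0.75 0 0.60 0 0 0; -1 0.75 0 0.70 0 0 0 | q 0.711 dxz mm from start [181.3  54.8]
-1 0.65 0 0.70 0 0 0; -1 0.70 0 0.70 0 0 0; -1 0.60 0 0.75 0 0 0; -1 0.60 0 0.80 0 0 0; -1 0.55 0 0.85 0 0 0 | q 0.474 dxz mm from start [212.3  92.8]
-1 0.50 0 0.80 0 0 0; -1 0.45 0 0.90 0 0 0; -1 0.45 0 0.85 0 0 0; -1 0.35 0 0.95 0 0 0; -1 0.35 0 0.90 0 0 0 | q 0.237 dxz mm from start [233.6 137. ]
-1 0.30 0 0.95 0 0 0; -1 0.25 0 0.95 0 0 0; -1 0.20 0 0.95 0 0 0; -1 0.15 0 0.95 0 0 0; -1 0.15 0 1.00 0 0 0 | q 0.0 dxz mm from start [243.8 185. ]
```

Emit:
{"method": "move_arm", "body": {
  "targets": "-1 0.95 0 -0.15 0 0 0; -1 1 0 -0.1 0 0 0; -1 1 0 -0.05 0 0 0; -1 0.95 0 -0.05 0 0 0; -1 1 0 0.05 0 0 0"
}}

```text
clock: 10.57
eef_pos: [491.8, -330.5, 247.8]
tool_rot: [3.141, 0.008, 2.063]
force: [-1.0, -6.2, 1.6]
width: 42.6
gripper_force: 62.8
```

Emit:
{"method": "move_arm", "body": {
  "targets": "-1 1 0 0.05 0 0 0; -1 0.95 0 0.15 0 0 0; -1 0.95 0 0.15 0 0 0; -1 1 0 0.25 0 0 0; -1 0.95 0 0.25 0 0 0"
}}

```text
clock: 10.98
eef_pos: [468.0, -285.7, 239.3]
tool_rot: [3.141, 0.004, 2.064]
force: [-2.6, -1.4, 6.4]
width: 43.0
gripper_force: 64.6
```

Forces are small and the arc tracks well, so I'll continue.

Emit:
{"method": "move_arm", "body": {
  "targets": "-1 0.9 0 0.3 0 0 0; -1 0.95 0 0.35 0 0 0; -1 0.9 0 0.4 0 0 0; -1 0.85 0 0.45 0 0 0; -1 0.85 0 0.45 0 0 0"
}}

```text
clock: 11.4
eef_pos: [445.8, -244.0, 218.7]
tool_rot: [-3.141, -0.001, 2.065]
force: [-4.0, 0.8, 3.8]
width: 43.1
gripper_force: 66.5
```

Emit:
{"method": "move_arm", "body": {
  "targets": "-1 0.85 0 0.55 0 0 0; -1 0.8 0 0.55 0 0 0; -1 0.8 0 0.6 0 0 0; -1 0.75 0 0.6 0 0 0; -1 0.75 0 0.7 0 0 0"
}}

```text
clock: 11.82
eef_pos: [426.7, -208.2, 187.6]
tool_rot: [-3.141, -0.004, 2.065]
force: [-2.9, 4.0, 1.7]
width: 42.7
gripper_force: 68.3
```

Emit:
{"method": "move_arm", "body": {
  "targets": "-1 0.65 0 0.7 0 0 0; -1 0.7 0 0.7 0 0 0; -1 0.6 0 0.75 0 0 0; -1 0.6 0 0.8 0 0 0; -1 0.55 0 0.85 0 0 0"
}}

```text
clock: 12.23
eef_pos: [412.1, -180.7, 149.1]
tool_rot: [-3.14, -0.004, 2.066]
force: [-2.9, 3.4, -0.9]
width: 42.8
gripper_force: 69.6
```

Emit:
{"method": "move_arm", "body": {
  "targets": "-1 0.5 0 0.8 0 0 0; -1 0.45 0 0.9 0 0 0; -1 0.45 0 0.85 0 0 0; -1 0.35 0 0.95 0 0 0; -1 0.35 0 0.9 0 0 0"
}}

```text
clock: 12.65
eef_pos: [402.1, -162.0, 104.9]
tool_rot: [-3.14, -0.004, 2.066]
force: [-2.1, 4.7, -2.8]
width: 43.2
gripper_force: 70.5
```

Emit:
{"method": "move_arm", "body": {
  "targets": "-1 0.3 0 0.95 0 0 0; -1 0.25 0 0.95 0 0 0; -1 0.2 0 0.95 0 0 0; -1 0.1 0 0.6 0 0 0; -1 0.1 0 0.5 0 0 0"
}}

```text
clock: 13.07
eef_pos: [397.7, -153.7, 65.3]
tool_rot: [-3.14, -0.005, 2.067]
force: [-1.2, 5.4, -4.1]
width: 43.0
gripper_force: 70.8
```

Emit:
{"method": "move_arm", "body": {
  "targets": "-1 0.05 0 0.3 0 0 0; -1 0.05 0 0.2 0 0 0; -1 0 0 0.2 0 0 0; -1 0 0 0.1 0 0 0; -1 0 0 0 0 0 0"
}}

```text
clock: 13.48
eef_pos: [397.3, -152.9, 57.7]
tool_rot: [-3.14, -0.005, 2.066]
force: [-1.7, 5.5, -3.6]
width: 42.8
gripper_force: 70.9
```

Emit:
{"method": "move_arm", "body": {
  "targets": "-1 0 0 0.1 0 0 0; -1 0 0 0.1 0 0 0; -1 0 0 0.1 0 0 0; -1 0 0 0 0 0 0"
}}

```text
clock: 13.82
eef_pos: [397.2, -152.7, 55.0]
tool_rot: [-3.14, -0.005, 2.066]
force: [-2.2, 6.3, -0.7]
width: 42.7
gripper_force: 71.2
```

Emit:
{"method": "move_arm", "body": {
  "targets": "-1 0 0 0.1 0 0 0; -1 0 0 0.1 0 0 0; -1 0 0 0.1 0 0 0; -1 0 0 0 0 0 0"
}}

```text
clock: 14.15
eef_pos: [397.2, -152.6, 54.7]
tool_rot: [3.14, -0.005, 2.066]
force: [-8.1, 8.0, 41.4]
width: 43.2
gripper_force: 75.7
```

The lid is at its hard stop (z no longer moves). I'll ease off the push, open and retreat.

Emit:
{"method": "move_arm", "body": {
  "targets": "-1 0 0 -0.15 0 0 0; -0.2 0 0 0 0 0 0; 0.6 0 0 0 0 0 0; 1 0 0 0 0 0 0; 1 0 0 0 0 0 0"
}}

```text
clock: 14.57
eef_pos: [399.4, -155.7, 53.9]
tool_rot: [3.141, 0.001, 2.065]
force: [-0.1, 0.3, 0.1]
width: 76.8
gripper_force: 0.0
```

Emit:
{"method": "move_arm", "body": {
  "targets": "1 0 0 0 0 0 0; 1 0 0 0 0 0 0; 1 0 0 -1 0 0 0; 1 0 0 -3 0 0 0; 1 0 0 -4 0 0 0"
}}

```text
clock: 14.98
eef_pos: [396.9, -155.1, 132.8]
tool_rot: [-3.137, -0.004, 2.064]
force: [1.4, 0.2, 0.4]
width: 85.6
gripper_force: 0.0
```

Emit:
{"method": "move_arm", "body": {
  "targets": "1 0 0 -4 0 0 0; 1 0 0 -4 0 0 0; 1 0 0 -2 0 0 0; 1 0 0 0 0 0 0; 1 0 0 0 0 0 0"
}}

```text
clock: 15.4
eef_pos: [399.6, -155.5, 234.7]
tool_rot: [3.139, 0.002, 2.065]
force: [-0.1, 0.2, -1.2]
width: 85.5
gripper_force: 0.0
```

Run:
```python
from h import *
from cell import cams,read_state
save(cams,"top","pics/t2.png"); save(cams,"wrist","pics/w6.png")
s=read_state(); print(s["eef_pos"],s["width"],s["force"])
a=cv2.imread("pics/t2.png")[150:400,330:530]; b=cv2.imread("pics/w6.png")
cv2.imwrite("pics/d.png",np.hstack([cv2.resize(a,(384,480)),cv2.resize(b,(416,312)) if 0 else cv2.copyMakeBorder(cv2.resize(b,(416,312)),0,168,0,0,0)]))
```

```text
[ 398.18693284 -155.06745562  233.03308397] 85.70918754315403 [-0.40627759  0.33802909 -0.26715414]
```

View pics/d.png

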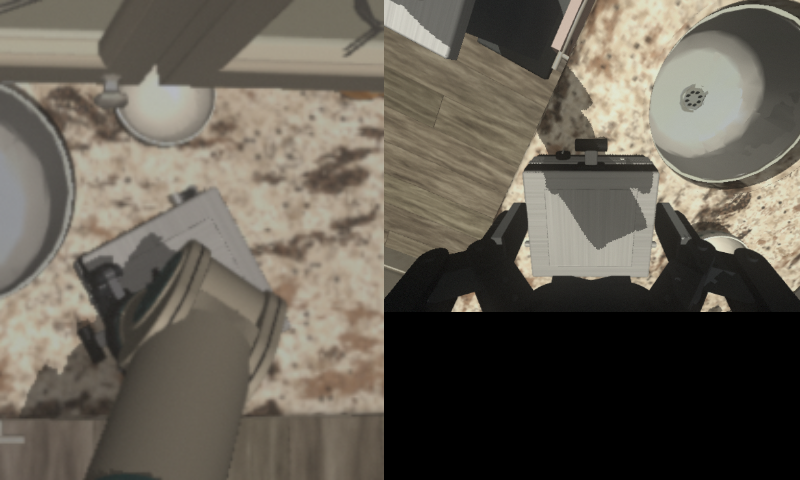

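The pictures show the lid shut and level over the press, the gripper clear of it, and the bowl where it was.

```bash
python3 -c "
from cell import order; print(order.finish_job())"
```

```text
the job is handed in; nothing more can be done
None
```

The plate is in the press pocket, flat and square, and the lid was eased shut to its stop under grip; the job was handed in at about 15.5 s with the robot clear of everything, but no verdict came back, and one push at the stop read 41 N at the wrist through the fingers.

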